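# Release the toggle clamp and move the test block to the test table

### The job

The square steel hardness test block is held down in the slide-in jig by the toggle clamp. Push the clamp's upright handle back over centre, all the way, so that the clamp arm stands up, slide the freed block along its channel out from under the keeper rails onto the open end of the slideway, then pick it up and set it down gently, same face up, in the middle of the square test table with its sides parallel to the table's. Leave the clamp open and the other things on the bench where they are.

Things in the scene. Friction and masses are not known exactly. Their poses are not given: they have to be found in the camera images.
- jig: Holding jig, fixed to the bench: aluminium plate with a steel slideway and a toggle clamp. Origin on the bench under the middle of the nest. Its frame (mm below): +y closed end of the channel, -y open end, +x to the clamp (far side), z up. Plate x -42..116, y -90..46, top z 14. Slideway: flat, x -37..37, y -86..42, top z 24.
- nest (a point): Middle of the nest on the slideway, jig frame 0, 0, 24 mm. Keeper rails each side from y -24 to 24: inner sides x -23 and 23, lips reach in to x -19 and 19; lip undersides 12 mm, tops 16 mm, screw heads 20 mm above the slideway. The block slides under the lips and cannot be lifted out; a finger tip up to 28 mm wide can follow it between them.
- stop_dowel (a point): Top of the steel dowel, 8 mm thick and 11 mm high, that stops the block at the channel's +y end (jig frame 15.5, 26.5, 35 mm). It touches only a corner of the block: from x -19 to 11 mm the block's +y side is open to a finger coming from above or from +y, and nothing stops the block towards -y.
- slideway_end (a point): Point on the open end of the slideway, jig frame 0, -62, 24 mm. A block whose centre is at y -46 mm or beyond is clear of the rails and can be gripped; the slideway ends at y -86 mm, where the block would drop off if pushed beyond y -80 mm.
- clamp_pivot (a point): Pivot of the clamp arm, jig frame 74, 0, 58 mm. Clamped, the arm (18 mm wide) lies level at this height over the block, its rubber foot pressing on the block's middle. Open, it stands upright over this point to 0.15 m above the bench, its spindle pointing to -x as far as jig x 48 mm, foot at z 0.13 m: keep the gripper body clear of it.
- handle_grip (a point): Middle of the clamp handle's black grip (18 mm thick, 77 mm long, point 28 mm below its top). Clamped, it stands upright, point at jig 89, 0, 137 mm. Pushed here to jig +x, 6 to 8 N, it snaps over centre after about 10 mm, then swings easily 69 degrees back in the jig's x-z plane to a stop: point at jig 148, 0, 68 mm, handle rising 21 degrees towards +x. It stays put.
- clamp_arm (a joint): Angle of the clamp arm, rad: about 0.02 clamped (arm level), 1.62 fully open against its stop (arm upright).
- test_block: The workpiece: square steel hardness test block, 44 x 44 x 10 mm, 0.16 kg, bright grey with small indents on its upper face. Origin at the centre of its underside, z up. It starts flat on the slideway in the nest, centred on the jig's origin, sides parallel to the jig's.
- test_table: Flat test table of the hardness tester, loose on the bench: dark steel square top 68 x 68 mm, 14 mm thick, on a round 63 mm foot; top face 44 mm above the bench; 0.93 kg. Origin at the centre of its underside; x and y along the top's sides, z up.
- loupe: Bystander: black stand loupe, 38 mm across, 32 mm high, to the left of the jig. Origin at the centre of its underside.
- petri_dish: Bystander: clear petri dish, 68 mm across, 14 mm high. Origin at the centre of its underside.
- specimen: Bystander: black mounted specimen, 30 mm across, 15 mm high. Origin at the centre of its underside.

How it is judged:
By the outcome, as a careful person would: the job done as asked, in the order asked, and still so for the second after the job is handed in, with the robot touching nothing.
It also fails if it takes over 56 s, if anything falls off the work surface, if the arm or the gripper's body presses on something with over 40 N, if the wrist force passes 120 N, or if a joint passes its speed limit or range.

### The arm

A 7-joint arm with a two-finger parallel gripper is mounted at the origin on a cart in front of the work surface, level with it; the furniture and walls round the work are solid. World frame = base frame: x ahead of the robot, y to its left, z up, the work surface at z = 0. Lengths are in mm, angles in rad, forces in N, time in s.
With the tool pointing down it reaches from about 400 to 875 mm from the base axis. Payload 4.4 kg.
Tool frame: the origin (TCP) lies midway between the tips of the shut fingers; the grasp point (between the pads) lies 19 mm behind it (ctrl.grip_point_offset is the distance from the TCP to the grasp point, in mm); z points along the fingers, y is the line along which they close (so a half turn about z gives the same grasp; the last joint's range is limited). The gripper opens to 85 mm and grips with 20 to 120 N. Pads are 22 mm wide; open, the fingers measure 114 mm over their backs; the gripper's body (76 mm by 85 mm) begins 54 mm behind the grasp point. The pads swing forward as they close: fully open they stand 13 mm farther back than shut.
Start: joints at [1.1, 0.628, 0.038, 1.517, -0.027, 0.996, -0.02], TCP at [256.021, -597.471, 231.313] pointing down, gripper open.
Joint ranges: [-3.06, 3.06], [-0.37, 2.12], [-1.25, 1.32], [0.18, 2.47], [-1.1, 4.24], [0.23, 1.98], [-2.94, 2.94]. Speed limits (rad/s): [2.57, 2.57, 3.14, 3.14, 3.14, 3.14, 3.14].

### API

Orientations are given as [roll, pitch, yaw] about the fixed x, y, z axes, in that order (R = Rz(yaw) Ry(pitch) Rx(roll)).
In Python, from cell import ctrl gives the robot as it stands.
- The arm moves only by the tool step_hand, called by a JSON object that holds its "op" and its "data". Schema: {"type":"object","properties":{"rows":{"type":"array","items":{"type":"array","prefixItems":[{"type":"array","items":{"type":"number"},"minItems":3,"maxItems":3},{"type":"array","items":{"type":"number"},"minItems":3,"maxItems":3},{"type":"number"}],"minItems":3,"maxItems":3},"minItems":1,"maxItems":12},"only":{"type":"string"},"quiet":{"type":"boolean"},"lines":{"type":"string"}},"required":["rows"],"additionalProperties":false}. rows is a list of rows, 1 to 12 of them, each written [[dx, dy, dz], [rx, ry, rz], opening]: dx, dy, dz in mm, then a rotation vector rx, ry, rz in rad, then the finger opening in mm; each row shifts and turns the commanded pose from where the row before left it, along the tool's axes as they then stand; what a row does not reach is not made up. A row lasts 1/10 s, in which the tool goes at most 50 mm and 0.15 rad, less where a joint would pass 70% of its speed; a pose out of reach is approached as far as the arm can. The fingers move at their own pace and stop on an object; the grip force is fixed at half the most. Time passes only in rows, so rows that do not move let the fingers close. The tool returns the time, the measured TCP pose, the force, the opening and the grip force at its end. only (a regular expression) keeps the lines of the reply that match it, lines (a string "A,B") keeps lines A to B, and quiet returns only ok. Input that does not fit is refused with a message, and nothing moves.
- ctrl.read_state(): the state, without advancing time (a new reading comes with each control period).
- ctrl.get_image(name): name is "scene" or "side" or "wrist"; returns the picture (384x512x3 uint8, blue, green, red); there is no depth.
- ctrl.calibration(name): a dict with "fx", "fy", "cx", "cy" (pixels), "k1" (the pictures are not rectified: a ray, as slopes to the right and down, at radius r is drawn at 1 + k1 r^2 times it, then the intrinsics apply), "rvec" (rotation vector, rad) and "tvec" (3), from world to camera coordinates, as OpenCV has them; the wrist camera has in their place "hand_eye" (4x4, takes a point from camera to tool coordinates, whose origin is the TCP and whose axes are the flange's). Camera axes: x right, y down, z forward; pixel columns grow to the right and rows downward; lengths in mm; the calibration is good to about 2 mm. A picture is of the moment at which its call begins: read the wrist's pose just before it. calibration takes no time and is no camera call.
- ctrl.finish_job(): hands the job in; it is judged then, once.
The state is a dict: "clock": time; "qpos": joint angles; "qd": joint speeds; "tau": joint torques, N m; "eef_pos": TCP position; "tool_rot": TCP orientation; "force": force on the tool from outside, world axes, zero at the start; "torque": the same for the moment, N m; "width": finger opening in mm; "gripper_force": force on a finger pad.
Only numpy, scipy, OpenCV 4.12 (cv2) and the standard library are available. Lean on these libraries where they do the work, as an engineer would, in place of code of your own. Each camera call takes 0.05 s, during which the arm holds its last target. There are 200 camera calls.

## Working session

There is one attempt and no reset: what is moved stays moved. The work goes in short steps, Python scripts to look and compute and a tool call to move; the robot and the scene stay as the last step left them, time stands still between calls to the robot, and variables do not carry over. Pictures are saved under pics/ and viewed, at most 10 in all, crops included, and the job is handed in when it is done.

```bash
ls; mkdir -p pics
```

Create h.py:
```python
import numpy as np, cv2
from cell import ctrl
from scipy.spatial.transform import Rotation as R
def cam(name, st=None):
    c=ctrl.calibration(name)
    if 'hand_eye' in c:
        st=st or ctrl.read_state(); H=np.array(c['hand_eye'])
        T=np.eye(4); T[:3,:3]=R.from_euler('xyz',st['tool_rot']).as_matrix(); T[:3,3]=st['eef_pos']
        M=T@H; return c,M[:3,:3],M[:3,3]
    Rc=R.from_rotvec(np.ravel(c['rvec'])).as_matrix(); return c,Rc.T,-Rc.T@np.ravel(c['tvec'])
def ray(C,u,v):
    c,Rw,o=C; x=(u-c['cx'])/c['fx']; y=(v-c['cy'])/c['fy']; rd=np.hypot(x,y); r=rd
    for _ in range(20): r=rd/(1+c['k1']*r*r)
    s=r/rd if rd>0 else 1
    d=Rw@np.array([x*s,y*s,1]); return o,d/np.linalg.norm(d)
def plane(C,u,v,z):
    o,d=ray(C,u,v); return o+d*(z-o[2])/d[2]
def proj(C,p):
    c,Rw,o=C; q=Rw.T@(np.array(p,float)-o); x,y=q[0]/q[2],q[1]/q[2]; k=1+c['k1']*(x*x+y*y)
    return c['fx']*x*k+c['cx'],c['fy']*y*k+c['cy']
def tri(a,b):
    (o1,d1),(o2,d2)=a,b
    t=np.linalg.lstsq(np.c_[d1,-d2],o2-o1,rcond=None)[0]
    p,q=o1+t[0]*d1,o2+t[1]*d2; return (p+q)/2,np.linalg.norm(p-q)
```

Run:
```python
from h import *
s=ctrl.read_state(); print({k:np.round(v,3).tolist() for k,v in s.items()})
ims=[]
for n in('scene','side','wrist'):
    C=cam(n); im=ctrl.get_image(n); cv2.imwrite(f'pics/{n}0.png',im); ims.append(im); print(n,C[0]['fx'],C[2].round(),C[1][:,2].round(2))
```

```text
cell.py
pics
{'clock': 0.0, 'qpos': [1.1, 0.629, 0.038, 1.518, -0.027, 0.996, -0.02], 'qd': [0.002, -0.002, 0.0, 0.002, -0.001, -0.001, 0.0], 'tau': [0.0, -56.34, 1.226, -19.345, 0.011, 0.01, 0.0], 'eef_pos': [255.777, -596.857, 230.389], 'tool_rot': [-3.14, 0.0, 0.405], 'force': [-0.278, -0.123, -0.319], 'torque': [0.006, 0.039, 0.002], 'gripper_force': 0.0, 'width': 85.487}
scene 381.1779311292189 [ -12. -426.  495.] [ 0.65  0.61 -0.46]
side 410.2589837670419 [ 221. -586.  546.] [ 0.36  0.77 -0.53]
wrist 276.4732874558406 [ 329. -564.  374.] [-0.29 -0.12 -0.95]
```

View pics/scene0.png

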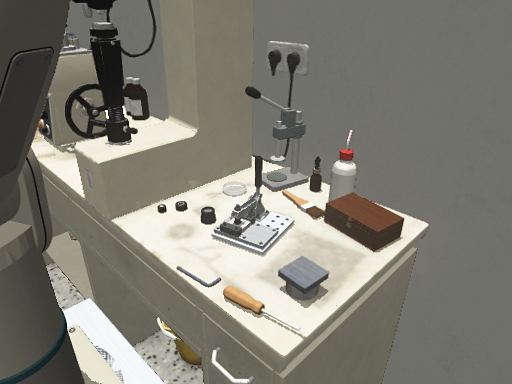

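View pics/side0.png

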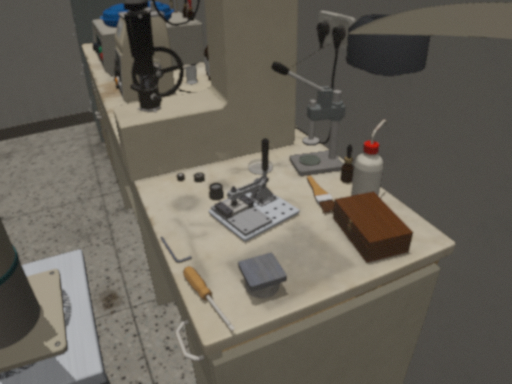

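The scene picture shows the jig around (255,225) with its handle at (258,170), and the table top around (303,273). In the side picture the jig is at (255,208), the handle at (265,155) and the table at (262,268). I'll start with a rough location of each.

Run:
```python
from h import *
S=cam('scene');D=cam('side')
for n,a,b in[('handle top',(258,157),(265,140)),('plate near-left',(213,236),(211,212)),('plate near-right',(256,250),(247,236)),('plate far-right',(294,217),(298,211)),('tab c',(303,273),(262,268))]:
    p,e=tri(ray(S,*a),ray(D,*b)); print(n,p.round(),round(e,1),plane(S,*a,14).round(),plane(D,*b,14).round())
im=[cv2.resize(cv2.imread('pics/scene0.png')[145:305,200:335],None,fx=2.9,fy=3.7)[:, :399],cv2.resize(cv2.imread('pics/side0.png')[130:300,190:320],None,fx=3,fy=3.4)]
im=[cv2.resize(i,(400,590)) for i in im]
cv2.imwrite('pics/crop0.png',np.hstack(im))
```

```text
handle top [575. 145. 159.] 2.0 [832. 395.  14.] [707. 417.  14.]
plate near-left [441. 156.   0.] 1.9 [428. 139.  14.] [436. 139.  14.]
plate near-right [490.  64. -18.] 2.2 [459.  34.  14.] [474.  25.  14.]
plate far-right [611.  55.  18.] 7.3 [621.  64.  14.] [612.  55.  14.]
tab c [449. -98.  37.] 2.8 [471. -83.  14.] [460. -74.  14.]
```

View pics/wrist0.png

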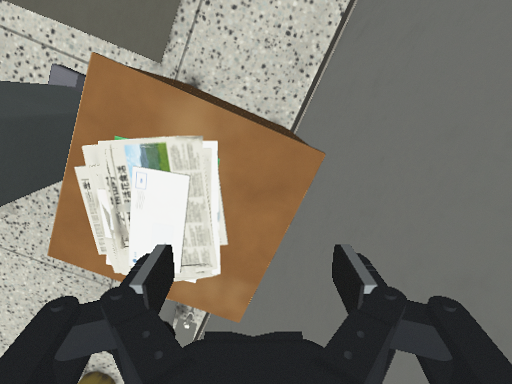

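The wrist camera currently sees only the floor beside the cart. Moving it over the jig will give closer measurements.

{"op": "step_hand", "data": {"rows": [[[32, -29.6, -3], [0, 0, 0], 85], [[32, -29.6, -3], [0, 0, 0], 85], [[32, -29.6, -3], [0, 0, 0], 85], [[32, -29.6, -3], [0, 0, 0], 85], [[32, -29.6, -3], [0, 0, 0], 85], [[32, -29.6, -3], [0, 0, 0], 85], [[32, -29.6, -3], [0, 0, 0], 85], [[32, -29.6, -3], [0, 0, 0], 85], [[32, -29.6, -3], [0, 0, 0], 85], [[32, -29.6, -3], [0, 0, 0], 85], [[32, -29.6, 0], [0, 0, 0], 85], [[32, -29.6, 0], [0, 0, 0], 85]]}}

```text
clock: 1.35
eef_pos: [469.5, -118.1, 261.5]
tool_rot: [3.141, -0.0, 0.405]
force: [0.1, -0.8, 0.1]
width: 85.2
gripper_force: 0.0
```

{"op": "step_hand", "data": {"rows": [[[32, -29, 0], [0, 0, 0], 85], [[32, -29, 0], [0, 0, 0], 85], [[32, -29, 0], [0, 0, 0], 85], [[32, -29, 0], [0, 0, 0], 85], [[0, 0, 0], [0, 0, 0.1], 85], [[0, 0, 0], [0, 0, 0.1], 85], [[0, 0, 0], [0, 0, 0], 85]]}}

```text
clock: 2.05
eef_pos: [540.9, 37.6, 261.0]
tool_rot: [3.141, 0.001, 0.205]
force: [-0.3, -0.2, 0.3]
width: 84.8
gripper_force: 0.0
```

Run:
```python
from h import *
st=ctrl.read_state(); im=ctrl.get_image('wrist'); cv2.imwrite('pics/w1.png',im); import json
json.dump({k:np.asarray(v).tolist() for k,v in st.items()},open('st1.json','w')); print(st['eef_pos'],st['tool_rot'])
C=cam('wrist',st)
for p in [(489,126,24),(576,143,137),(449,-98,44)]: print(proj(C,p))
cv2.imwrite('pics/w1b.png',cv2.resize(im,(800,600)))
```

```text
[540.87426025  37.62428356 260.97386657] [3.14132730e+00 8.02221957e-04 2.05210787e-01]
(np.float64(186.36577384905326), np.float64(184.47720993686252))
(np.float64(153.55599172725397), np.float64(129.02849722964962))
(np.float64(331.7290928366076), np.float64(243.86060967856105))
```

View pics/w1b.png

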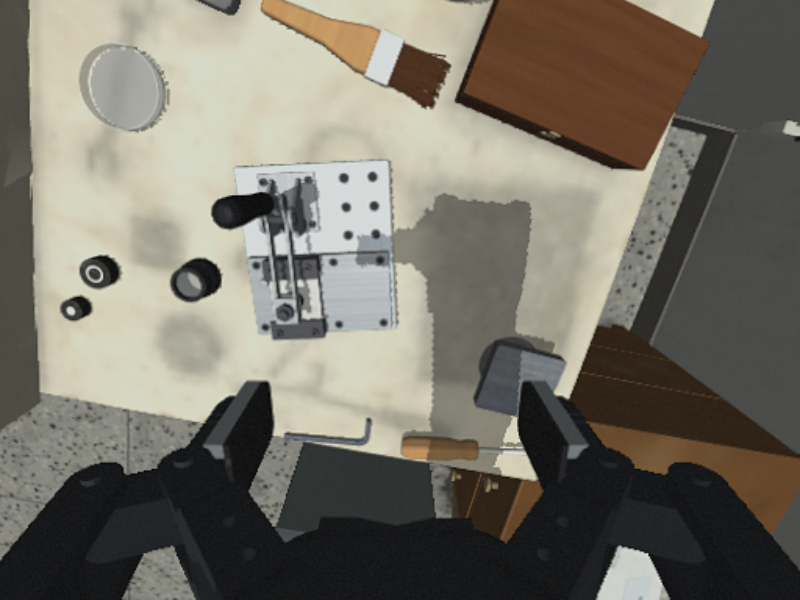

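The picture shows the clamped jig in full. Its far edge runs (235,167)–(389,160) and its right edge (389,160)–(396,328). The handle grip is at (240,210). The table top corners are at (500,340), (565,357) and (475,403), and the right finger hides the fourth. I'll take a second view that clears the table.

{"op": "step_hand", "data": {"rows": [[[-40, 30, 0], [0, 0, 0], 85], [[-40, 30, 0], [0, 0, 0], 85], [[0, 0, 0], [0, 0, 0], 85]]}}

```text
clock: 2.4
eef_pos: [469.7, -43.7, 261.1]
tool_rot: [3.14, 0.006, 0.198]
force: [1.3, 0.1, 0.1]
width: 84.9
gripper_force: 0.0
```

Run:
```python
from h import *
st=ctrl.read_state(); im=ctrl.get_image('wrist'); cv2.imwrite('pics/w2.png',im); import json
json.dump({k:np.asarray(v).tolist() for k,v in st.items()},open('st2.json','w'))
cv2.imwrite('pics/w2b.png',cv2.resize(im[20:320,60:460],(800,600),interpolation=cv2.INTER_CUBIC))
```

```text
(no output)
```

View pics/w2b.png

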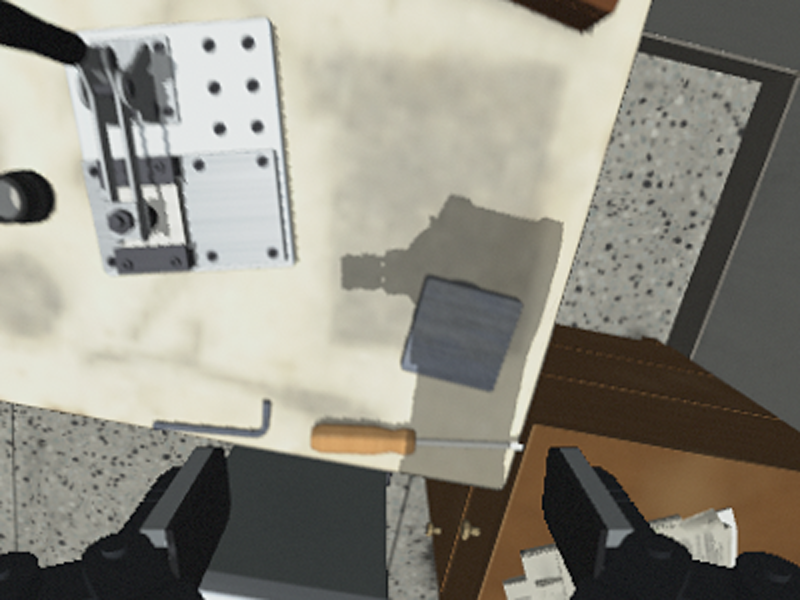

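The second view (crop, 2x, offset 60,20) shows the plate's right corners at (270,17) and (296,264). The table top corners are at (428,277), (522,300), (493,390) and (412,370). Next I'll refine the edges and triangulate.

Add to h.py:
```python
def edge(g,p,q,w=4,trim=.12):
    """line (pt,dir) fitted to the strongest gradient across segment p-q"""
    p,q=np.array(p,float),np.array(q,float); d=(q-p)/np.linalg.norm(q-p); n=np.array([-d[1],d[0]])
    ts=np.linspace(trim,1-trim,30); s=np.arange(-w,w+.01,.25); P=[]
    X=p+ts[:,None]*(q-p); G=X[:,None]+s[None,:,None]*n
    v=cv2.remap(g,G[...,0].astype(np.float32),G[...,1].astype(np.float32),cv2.INTER_LINEAR)
    k=np.abs(np.diff(cv2.GaussianBlur(v,(5,1),0),axis=1)); i=k.argmax(1)
    P=(X+(s[i]+.125)[:,None]*n).astype(np.float32)
    vx,vy,x,y=cv2.fitLine(P,cv2.DIST_HUBER,0,.01,.01).ravel(); return np.array([x,y]),np.array([vx,vy])
def cross(a,b):
    t=np.linalg.solve(np.c_[a[1],-b[1]],b[0]-a[0]); return a[0]+t[0]*a[1]
def gray(f): return cv2.cvtColor(cv2.imread(f),cv2.COLOR_BGR2GRAY).astype(np.float32)
```

Create m.py:
```python
from h import *
import json
g1,g2=gray('pics/w1.png'),gray('pics/w2.png')
C1,C2=cam('wrist',json.load(open('st1.json'))),cam('wrist',json.load(open('st2.json')))
a=lambda *P:[np.array(p)/1.5625-.2 for p in P]; b=lambda *P:[np.array(p)/2+[59.75,19.75] for p in P]
FL,FR,NR=a((235,167),(389,160),(396,328)); FR2,NR2,NL2=b((270,17),(296,264),(105,272))
NL1=a((258,334))[0]
e=lambda g,*s:[edge(g,*x) for x in s]
far1,rt1,nr1=e(g1,(FL,FR),(FR,NR),(a((326,331))[0],NR)); rt2,nr2=e(g2,(FR2,NR2),(b((195,268))[0],NR2))
c1=[cross(far1,rt1),cross(nr1,rt1)]; c2=[cross(nr2,rt2)]
p,err=tri(ray(C1,*c1[1]),ray(C2,*c2[0])); print('NR tri',p.round(1),err.round(1))
far=plane(C1,*c1[0],14);near=plane(C1,*c1[1],14);near2=plane(C2,*c2[0],14);print('FR',far.round(1),'NR',near.round(1),near2.round(1),np.linalg.norm(far-near))
d=far-near; print('yaw rt1',np.arctan2(d[1],d[0]))
f2=plane(C2,*rt2[0],14)-plane(C2,*(rt2[0]+50*rt2[1]),14);print('yaw rt2',np.arctan(f2[1]/f2[0]))
f2=plane(C1,*far1[0],14)-plane(C1,*(far1[0]+50*far1[1]),14);print('yaw far',np.arctan(-f2[0]/f2[1]))
T=b((428,277),(522,300),(493,390),(412,370))
E2=[edge(g2,T[i],T[(i+1)%4]) for i in range(4)]
t2=[cross(E2[i-1],E2[i]) for i in range(4)]
T1=a((500,340),(565,357),(475,403)); U=[edge(g1,T1[0],T1[1]),edge(g1,T1[2],T1[0])]
t1=cross(*U); p,err=tri(ray(C1,*t1),ray(C2,*t2[0]));print('tab corner tri',p.round(1),err.round(1),[x.round(1).tolist() for x in t2],t1)
Q=np.array([plane(C2,*x,44) for x in t2]);print(Q.round(1),'c',Q.mean(0).round(1))
for i in range(4):
    v=Q[(i+1)%4]-Q[i]; print(np.linalg.norm(v).round(1),np.arctan2(v[1],v[0]).round(3))
```

```bash
python3 m.py
```

```text
NR tri [471.8  24.   24. ] 0.2
FR [617.  62.  14.] NR [467.8  23.2  14. ] [469.8  25.2  14. ] 154.17393260237318
yaw rt1 0.2545334252303073
yaw rt2 0.24476195131816794
yaw far 0.2457191799859604
tab corner tri [490.9 -60.6  69.1] 1.5 [[270.29998779296875, 155.3000030517578], [322.6000061035156, 169.39999389648438], [305.6000061035156, 215.6999969482422], [263.29998779296875, 205.3000030517578]] [319.56412 220.09569]
[[ 485.9  -62.7   44. ]
 [ 481.1 -135.5   44. ]
 [ 411.4 -130.3   44. ]
 [ 415.1  -68.3   44. ]] c [448.4 -99.2  44. ]
73.0 -1.636
69.9 3.067
62.1 1.511
71.0 0.079
```

The corners are good to a few mm, which is enough for the handle. I'll stage the shut fingers at jig (55, 0) above the clamp arm, turn to yaw 0.247, and check the handle from there.

{"op": "step_hand", "data": {"rows": [[[25.6, -40.4, 0], [0, 0, 0], 0], [[25.6, -40.4, 0], [0, 0, 0], 0], [[25.6, -40.4, 0], [0, 0, 0], 0], [[25.6, -40.4, 0], [0, 0, 0], 0], [[0, 0, 0], [0, 0, -0.05], 0], [[0, 0, 0], [0, 0, 0], 0], [[0, 0, 0], [0, 0, 0], 0]]}}

```text
clock: 3.15
eef_pos: [542.4, 140.8, 261.1]
tool_rot: [3.141, 0.0, 0.254]
force: [0.1, -0.4, 0.2]
width: 0.1
gripper_force: 0.0
```

Run:
```python
from h import *
import json
st=ctrl.read_state(); im=ctrl.get_image('wrist'); cv2.imwrite('pics/w3.png',im)
json.dump({k:np.asarray(v).tolist() for k,v in st.items()},open('st3.json','w'))
cv2.imwrite('pics/w3b.png',cv2.resize(im,(800,600),interpolation=cv2.INTER_CUBIC))
```

```text
(no output)
```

View pics/w3b.png

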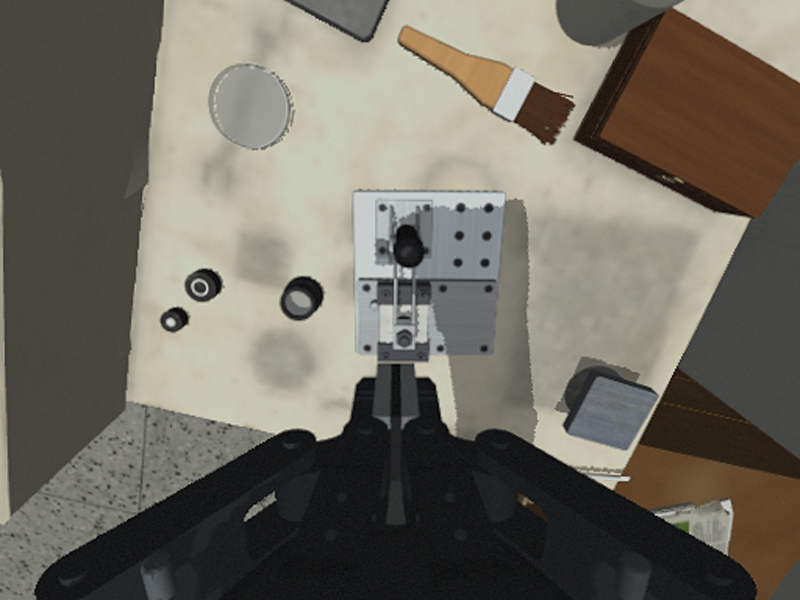

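The jig is now square in the picture, with plate corners near (353,190), (505,191), (495,353) and (356,354). The handle is at (408,250). From these I'll fix the jig frame and triangulate heights against view 1.

Create m3.py:
```python
from h import *
import json
g1,g3=gray('pics/w1.png'),gray('pics/w3.png')
C1,C3=cam('wrist',json.load(open('st1.json'))),cam('wrist',json.load(open('st3.json')))
a=lambda *P:[np.array(p)/1.5625-.2 for p in P]
FL,FR,NR,NL=a((353,190),(505,191),(495,353),(356,354))
far=edge(g3,FL,FR,3);rt=edge(g3,FR,NR,3);lf=edge(g3,FL,NL,3);nr=edge(g3,a((435,354))[0],NR,3)
K=[cross(far,lf),cross(far,rt),cross(nr,rt),cross(nr,lf)]
print([ (k*1.5625).round(1).tolist() for k in K])
J=np.array([[-0,0]]);L=np.array([[116,46],[116,-90],[-42,-90],[-42,46]],float)
W=np.array([plane(C3,*k,14)[:2] for k in K]);print(W.round(1).tolist(),[np.linalg.norm(W[i]-W[i-1]).round(1) for i in range(4)])
A=L-L.mean(0);B=W-W.mean(0);yaw=np.arctan2((A[:,0]*B[:,1]-A[:,1]*B[:,0]).sum(),(A*B).sum())
r=np.array([[np.cos(yaw),-np.sin(yaw)],[np.sin(yaw),np.cos(yaw)]]);o=W.mean(0)-r@L.mean(0);print('jig',o.round(1),yaw.round(4),'res',(W-(L@r.T+o)).round(1).tolist())
FL1,FR1,NR1=a((235,167),(389,160),(396,328))
f1=edge(g1,FL1,FR1,3);r1=edge(g1,FR1,NR1,3)
p,e=tri(ray(C1,*cross(f1,r1)),ray(C3,*K[1]));print('FR tri',p.round(1),e.round(1))
# handle: dark blob top in view1, view3
for p in[(89,0,165),(89,0,137),(74,0,58),(15.5,26.5,35),(0,0,34)]:
    w=np.r_[r@p[:2]+o,p[2]];print(p,w.round(1),(np.array(proj(C3,w))*1.5625).round(),(np.array(proj(C1,w))*1.5625).round(),np.round(proj(cam('scene'),w)),np.round(proj(cam('side'),w)))
S=cam('scene');
T=a((600,376),(657,390),(629,450),(567,432));E2=[edge(g3,T[i],T[(i+1)%4],3) for i in range(4)]
t=[cross(E2[i-1],E2[i]) for i in range(4)];Q=np.array([plane(C3,*x,44) for x in t]);print('tab',[(x*1.5625).round().tolist() for x in t],Q.round(1).tolist(),Q.mean(0).round(1))
for i in range(4):
    v=Q[(i+1)%4]-Q[i]; print(np.linalg.norm(v).round(1),np.arctan2(v[1],v[0]).round(3))
```

```bash
python3 m3.py
```

```text
[[353.5, 191.60000610351562], [503.70001220703125, 191.39999389648438], [492.79998779296875, 353.20001220703125], [354.0, 355.3999938964844]]
[[584.2, 191.0], [617.7, 63.0], [466.8, 22.5], [430.0, 155.3]] [np.float64(158.3), np.float64(132.3), np.float64(156.2), np.float64(137.8)]
jig [483.4 120. ] 0.2526 res [[0.0, -2.5], [-0.5, 1.1], [1.6, 0.2], [-1.2, 1.3]]
FR tri [617.4  62.2  10.8] 0.6
(89, 0, 165) [569.5 142.3 165. ] [407. 259.] [223. 219.] [257. 156.] [263. 138.]
(89, 0, 137) [569.5 142.3 137. ] [406. 249.] [240. 212.] [257. 167.] [263. 150.]
(74, 0, 58) [555.  138.5  58. ] [404. 248.] [277. 220.] [253. 200.] [259. 183.]
(15.5, 26.5, 35) [491.7 149.6  35. ] [373. 307.] [263. 284.] [231. 216.] [232. 196.]
(0, 0, 34) [483.4 120.   34. ] [402. 322.] [294. 299.] [237. 222.] [233. 204.]
tab [[595.0, 377.0], [660.0, 389.0], [632.0, 452.0], [565.0, 434.0]] [[479.6, -68.2, 44.0], [483.0, -133.9, 44.0], [410.2, -138.5, 44.0], [413.7, -63.9, 44.0]] [ 446.6 -101.1   44. ]
65.7 -1.519
72.9 -3.077
74.7 1.524
66.0 -0.065
```

{"op": "step_hand", "data": {"rows": [[[-7, 5.4, 16], [0, 0, 0], 0], [[0, 0, 35], [0, 0, 0], 0], [[0, 0, 35], [0, 0, 0], 0], [[0, 0, 30], [0, 0, 0], 0], [[0, 0, 0], [0, 0, 0], 0], [[6, 0, 0], [0, 0, 0], 0], [[4, 0, 0], [0, 0, 0], 0], [[4, 0, 0], [0, 0, 0], 0], [[0, 0, 0], [0, 0, 0], 0]]}}

```text
clock: 4.1
eef_pos: [551.7, 138.0, 146.6]
tool_rot: [3.142, -0.002, 0.254]
force: [0.0, -0.1, 1.4]
width: -0.3
gripper_force: 0.0
```

{"op": "step_hand", "data": {"rows": [[[3, 0, 0], [0, 0, 0], 0], [[3, 0, 0], [0, 0, 0], 0], [[3, 0, 0.5], [0, 0, 0], 0], [[0, 0, 0], [0, 0, 0], 0]]}}

```text
clock: 4.5
eef_pos: [559.9, 140.4, 144.8]
tool_rot: [-3.142, -0.001, 0.255]
force: [-0.7, -0.1, 0.3]
width: -0.1
gripper_force: 0.3
```

{"op": "step_hand", "data": {"rows": [[[4, 0, 1], [0, 0, 0], 0], [[4, 0, 1], [0, 0, 0], 0], [[0, 0, 0], [0, 0, 0], 0]]}}

```text
clock: 4.8
eef_pos: [567.7, 142.3, 142.6]
tool_rot: [-3.142, -0.001, 0.255]
force: [-0.3, 1.2, -0.5]
width: 0.0
gripper_force: 0.2
```

{"op": "step_hand", "data": {"rows": [[[8, 0, 4], [0, 0, 0], 0], [[8, 0, 5], [0, 0, 0], 0], [[7, 0, 6], [0, 0, 0], 0], [[0, 0, 0], [0, 0, 0], 0]]}}

```text
clock: 5.2
eef_pos: [590.2, 148.3, 126.7]
tool_rot: [-3.141, -0.0, 0.255]
force: [-0.7, 0.2, 0.7]
width: 0.3
gripper_force: 0.0
```

Run:
```python
from h import *
im=ctrl.get_image('scene'); cv2.imwrite('pics/s4.png',cv2.resize(im[120:270,180:330],(600,600),interpolation=cv2.INTER_CUBIC))
```

```text
(no output)
```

View pics/s4.png

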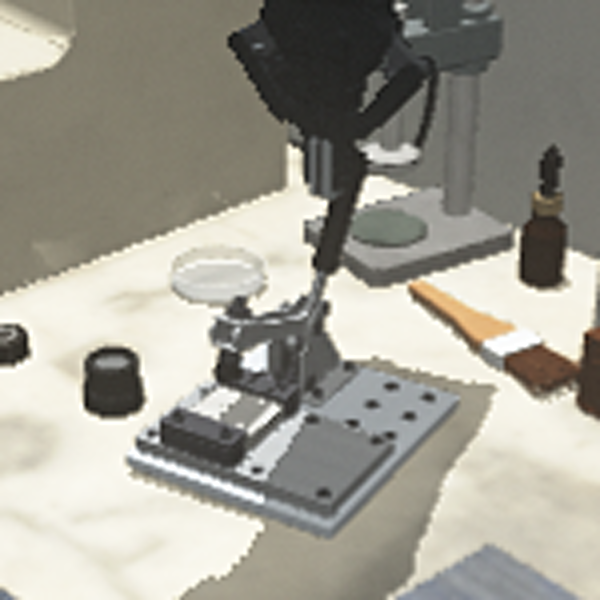

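The picture shows the handle leaning back at the finger tip (345,190) and the clamp arm lifted off the block (230,320). The push is working, so I'll follow the arc down.

{"op": "step_hand", "data": {"rows": [[[8, 0, 7], [0, 0, 0], 0], [[8, 0, 8], [0, 0, 0], 0], [[6, 0, 9], [0, 0, 0], 0], [[5, 0, 10], [0, 0, 0], 0], [[2, 0, 6], [0, 0, 0], 0], [[0, 0, 0], [0, 0, 0], 0]]}}

```text
clock: 5.85
eef_pos: [617.1, 155.2, 86.4]
tool_rot: [3.142, 0.001, 0.255]
force: [0.2, -0.5, 0.4]
width: 0.3
gripper_force: 0.0
```

{"op": "step_hand", "data": {"rows": [[[2, 0, 4], [0, 0, 0], 0], [[0, 0, 3], [0, 0, 0], 0], [[0, 0, 0], [0, 0, 0], 0]]}}

```text
clock: 6.15
eef_pos: [618.5, 155.6, 80.5]
tool_rot: [-3.142, 0.001, 0.255]
force: [-2.0, -0.1, 1.8]
width: -0.1
gripper_force: 1.0
```

{"op": "step_hand", "data": {"rows": [[[0, 0, 2], [0, 0, 0], 0], [[0, 0, 0], [0, 0, 0], 0]]}}

```text
clock: 6.35
eef_pos: [618.7, 155.6, 78.8]
tool_rot: [-3.142, 0.001, 0.255]
force: [-3.6, -1.3, 2.4]
width: 0.2
gripper_force: 1.8
```

{"op": "step_hand", "data": {"rows": [[[0, 0, 2], [0, 0, 0], 0], [[0, 0, 0], [0, 0, 0], 0]]}}

```text
clock: 6.55
eef_pos: [618.5, 155.6, 76.7]
tool_rot: [3.142, 0.001, 0.255]
force: [-5.5, -1.5, 4.0]
width: 0.2
gripper_force: 2.9
```

{"op": "step_hand", "data": {"rows": [[[0, 0, 2], [0, 0, 0], 0], [[0, 0, 0], [0, 0, 0], 0]]}}

```text
clock: 6.75
eef_pos: [618.3, 155.5, 74.9]
tool_rot: [3.142, 0.002, 0.255]
force: [-5.9, -1.2, 6.3]
width: -0.0
gripper_force: 4.3
```

{"op": "step_hand", "data": {"rows": [[[0, 0, 3], [0, 0, 0], 0], [[0, 0, 0], [0, 0, 0], 0]]}}

```text
clock: 6.95
eef_pos: [618.4, 155.5, 72.7]
tool_rot: [3.141, 0.002, 0.255]
force: [-8.4, -3.2, 12.6]
width: 0.1
gripper_force: 7.4
```

{"op": "step_hand", "data": {"rows": [[[0, 0, -30], [0, 0, 0], 0], [[0, 0, -45], [0, 0, 0], 0], [[0, 0, -45], [0, 0, 0], 0], [[-20, -10, -20], [0, 0, 0], 0], [[-45, -15, 0], [0, 0, 0], 0], [[-45, -15, 0], [0, 0, 0], 0], [[-35, -5, 0], [0, 0, 0], 0], [[0, 0, 0], [0, 0, 0], 0]]}}

```text
clock: 7.75
eef_pos: [463.5, 162.9, 212.1]
tool_rot: [-3.141, 0.002, 0.258]
force: [0.2, 0.5, -0.6]
width: 0.2
gripper_force: 0.0
```

Run:
```python
from h import *
import json
st=ctrl.read_state(); im=ctrl.get_image('wrist'); cv2.imwrite('pics/w5.png',im)
json.dump({k:np.asarray(v).tolist() for k,v in st.items()},open('st5.json','w'))
s=ctrl.get_image('scene')[120:270,180:330]
cv2.imwrite('pics/c5.png',np.hstack([cv2.resize(im[80:320,130:370],(400,400),interpolation=cv2.INTER_CUBIC),cv2.resize(s,(400,400),interpolation=cv2.INTER_CUBIC)]))
```

```text
(no output)
```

View pics/c5.png

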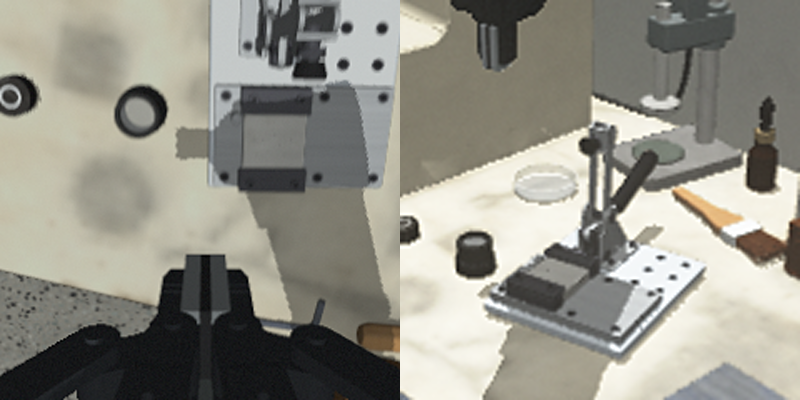

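The clamp arm now stands upright (scene half, (603,130)–(600,230)), and the handle points back with its end at (655,155). The wrist half shows the freed block between the dark rails, from (243,113) to (305,168). I'll check the handle angle and block pose numerically.

Run:
```python
from h import *
import json
st=json.load(open('st5.json'));C=cam('wrist',st);S=cam('scene')
y=.2526;o=np.array([483.4,120]);r=np.array([[np.cos(y),-np.sin(y)],[np.sin(y),np.cos(y)]])
w=lambda x,yy,z:np.r_[r@[x,yy]+o,z]
sc=lambda u:((np.array(u)-[180,120])*400/150+[400,0]).round()
wc=lambda u:((np.array(u)-[130,80])*400/240).round()
for d in(21,24,28,34): print('handle end at',d,sc(proj(S,w(68.3+105*np.cos(np.radians(d))+20.7*np.sin(np.radians(d)),0,59.5+105*np.sin(np.radians(d))-20.7*np.cos(np.radians(d))))))
print('arm top',sc(proj(S,w(74,0,150))),'spindle',sc(proj(S,w(48,0,130))))
for n,p in dict(plFL=(116,46,14),plNR=(-42,-90,14),plNL=(-42,46,14),slFL=(37,42,24),slNR=(-37,-86,24),rail1=(19,24,40),rail2=(19,-24,40),rail3=(-19,-24,40),b1=(19,22,34),b2=(-19,-22,34),dow=(15.5,26.5,35)).items(): print(n,wc(proj(C,w(*p))))
t=np.array(st['eef_pos'])[:2]-o; print('tcp jig',r.T@t)
im=cv2.imread('pics/w5.png');cv2.imwrite('pics/c6.png',cv2.resize(im[110:205,250:345],(570,570),interpolation=cv2.INTER_CUBIC))
```

```text
handle end at 21 [649. 152.]
handle end at 24 [649. 148.]
handle end at 28 [648. 141.]
handle end at 34 [646. 133.]
arm top [597. 118.] spindle [581. 150.]
plFL [209. -32.]
plNR [381. 190.]
plNL [207. 189.]
slFL [214.  88.]
slNR [381. 188.]
rail1 [240. 117.]
rail2 [310. 117.]
rail3 [306. 170.]
b1 [242. 115.]
b2 [301. 168.]
dow [236. 121.]
tcp jig [-8.54174511 46.46002798]
```

View pics/c6.png

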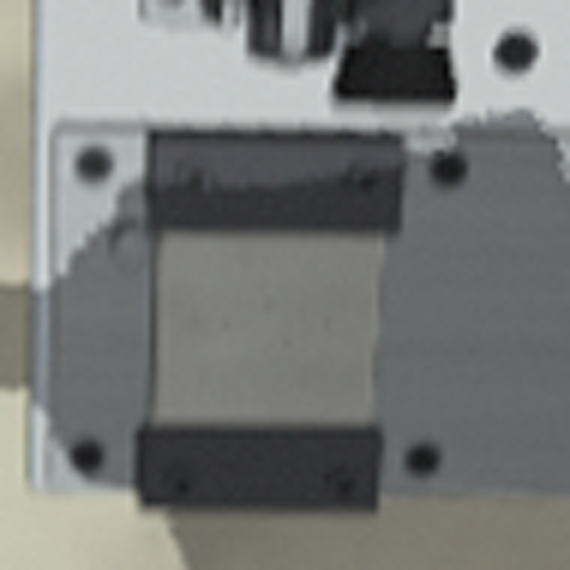

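The handle end is at its stop: the 21° prediction gives (649,152) and the arm shows the same picture offset. The crop shows the block in the nest between columns 155 and 378, which is 44 mm at top height. The jig frame is within about 1 mm in +x. Now I'll go down behind the block at jig (-4, 46).

{"op": "step_hand", "data": {"rows": [[[5.5, 0, 40], [0, 0, 0], 0], [[0, 0, 45], [0, 0, 0], 0], [[0, 0, 45], [0, 0, 0], 0], [[0, 0, 40], [0, 0, 0], 0], [[0, 0, 6], [0, 0, 0], 0], [[0, 0, 0], [0, 0, 0], 0]]}}

```text
clock: 8.45
eef_pos: [473.9, 164.1, 34.9]
tool_rot: [3.141, 0.0, 0.254]
force: [0.1, 0.9, 0.8]
width: 0.1
gripper_force: 0.0
```

{"op": "step_hand", "data": {"rows": [[[0, 0, 4], [0, 0, 0], 0], [[0, 0, 3], [0, 0, 0], 0], [[0, 0, 0], [0, 0, 0], 0]]}}

```text
clock: 8.75
eef_pos: [473.9, 164.5, 30.0]
tool_rot: [-3.141, -0.003, 0.255]
force: [-0.4, 0.0, 0.4]
width: -0.3
gripper_force: 0.0
```

{"op": "step_hand", "data": {"rows": [[[-6, 0, 3], [0, 0, 0], 0], [[0, 0, 0], [0, 0, 0], 0], [[0, 4, 0], [0, 0, 0], 0], [[0, 5, 0], [0, 0, 0], 0], [[0, 5, 0], [0, 0, 0], 0], [[0, 0, 0], [0, 0, 0], 0]]}}

```text
clock: 9.35
eef_pos: [471.0, 147.9, 25.9]
tool_rot: [3.141, -0.0, 0.253]
force: [-0.7, 0.1, 0.5]
width: 0.1
gripper_force: 0.0
```

{"op": "step_hand", "data": {"rows": [[[0, 6, 0], [0, 0, 0], 0], [[0, 6, 0], [0, 0, 0], 0], [[0, 0, 0], [0, 0, 0], 0]]}}

```text
clock: 9.65
eef_pos: [473.9, 136.2, 25.8]
tool_rot: [3.141, 0.0, 0.253]
force: [0.1, 0.6, -0.3]
width: -0.1
gripper_force: 0.0
```

{"op": "step_hand", "data": {"rows": [[[2, 6, 0], [0, 0, 0], 0], [[0, 6, 0], [0, 0, 0], 0], [[0, 0, 0], [0, 0, 0], 0]]}}

```text
clock: 9.95
eef_pos: [478.6, 125.2, 25.8]
tool_rot: [3.141, 0.0, 0.253]
force: [-0.1, 0.0, 0.4]
width: 0.2
gripper_force: 0.0
```

{"op": "step_hand", "data": {"rows": [[[0, 6, 0], [0, 0, 0], 0], [[0, 6, 0], [0, 0, 0], 0], [[0, 5, 0], [0, 0, 0], 0], [[0, 4, 0], [0, 0, 0], 0], [[0, 2, 0], [0, 0, 0], 0], [[0, 1, 0], [0, 0, 0], 0], [[0, 0, 0], [0, 0, 0], 0]]}}

```text
clock: 10.65
eef_pos: [484.9, 103.0, 25.9]
tool_rot: [3.141, -0.0, 0.255]
force: [-1.0, -0.0, 1.1]
width: 0.0
gripper_force: 0.0
```

{"op": "step_hand", "data": {"rows": [[[0, -6, 0], [0, 0, 0], 0], [[0, -4, -10], [0, 0, 0], 0], [[0, 0, -40], [0, 0, 0], 0], [[0, 0, -40], [0, 0, 0], 64], [[0, 20, -40], [0, 0, 0], 64], [[0, 24, 0], [0, 0, 0], 64], [[0, 0, 0], [0, 0, 0], 64], [[0, 0, 0], [0, 0, 0], 64]]}}

```text
clock: 11.45
eef_pos: [493.0, 70.4, 156.4]
tool_rot: [-3.141, -0.001, 0.254]
force: [-0.3, 1.2, -0.4]
width: 64.1
gripper_force: 0.0
```

Run:
```python
from h import *
import json
st=ctrl.read_state(); im=ctrl.get_image('wrist'); cv2.imwrite('pics/w6.png',im)
json.dump({k:np.asarray(v).tolist() for k,v in st.items()},open('st6.json','w'))
cv2.imwrite('pics/c7.png',cv2.resize(im,(800,600),interpolation=cv2.INTER_CUBIC))
```

```text
(no output)
```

View pics/c7.png

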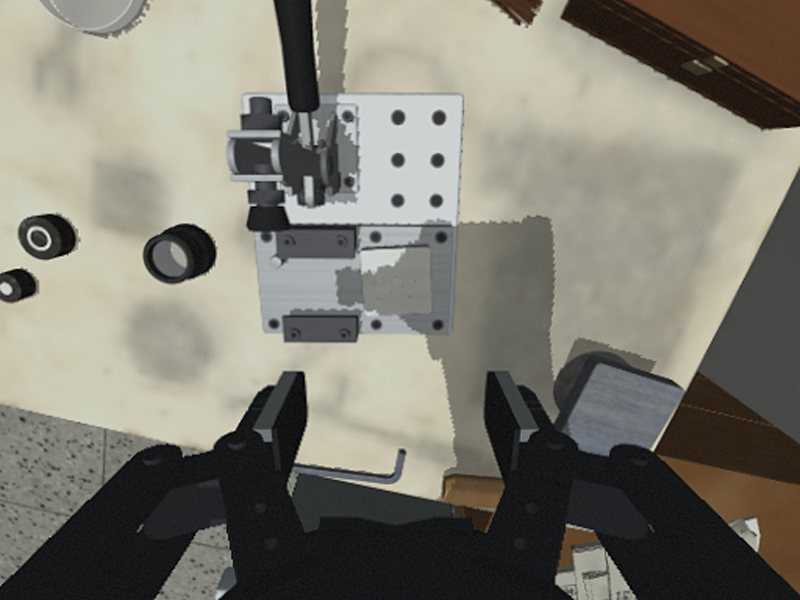

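The block now sits clear of the rails on the open end, with corners (361,248), (431,247), (430,313) and (362,310). The rails end at column 358. That was my tenth picture, so the remaining checks will be numeric.

Create mb.py:
```python
from h import *
import json,sys
def quad(f,stf,T,z,w=3,trim=.15):
    g=gray(f);C=cam('wrist',json.load(open(stf)))
    E=[edge(g,T[i],T[(i+1)%4],w,trim) for i in range(4)]
    k=[cross(E[i-1],E[i]) for i in range(4)];Q=np.array([plane(C,*x,z) for x in k])
    L=[np.linalg.norm(Q[(i+1)%4]-Q[i]).round(1) for i in range(4)]
    A=[np.degrees(np.arctan2(*(Q[(i+1)%4]-Q[i])[1::-1])).round(1) for i in range(4)]
    return C,k,Q,L,A
if __name__=='__main__':
    T=[np.array(p)/1.5625-.2 for p in((361,248),(431,247),(430,313),(362,310))]
    C,k,Q,L,A=quad('pics/w6.png','st6.json',T,34)
    print([(x*1.5625).round(1).tolist() for x in k],Q.round(1).tolist(),Q.mean(0).round(1),L,A)
    P=[np.array(p)/1.5625-.2 for p in((242,94),(463,95),(451,333),(264,332))]
    C,k,Q,L,A=quad('pics/w6.png','st6.json',P,14)
    print('plate',[(x*1.5625).round(1).tolist() for x in k],Q.round(1).tolist(),L,A)
```

```bash
python3 mb.py
```

```text
[[359.6000061035156, 249.8000030517578], [428.1000061035156, 245.10000610351562], [430.70001220703125, 311.0], [363.3999938964844, 315.6000061035156]] [[512.7, 100.0, 34.0], [526.3, 59.4, 34.0], [484.9, 45.9, 34.0], [470.8, 87.7, 34.0]] [498.7  73.3  34. ] [np.float64(42.8), np.float64(43.5), np.float64(44.1), np.float64(43.7)] [np.float64(-71.5), np.float64(-161.9), np.float64(108.7), np.float64(16.4)]
plate [[243.1999969482422, 94.30000305175781], [462.5, 94.5999984741211], [448.5, 333.5], [261.5, 332.3999938964844]] [[584.2, 191.1, 14.0], [617.2, 62.0, 14.0], [465.3, 25.4, 14.0], [432.5, 155.0, 14.0]] [np.float64(133.2), np.float64(156.2), np.float64(133.7), np.float64(155.9)] [np.float64(-75.7), np.float64(-166.4), np.float64(104.2), np.float64(13.4)]
```

{"op": "step_hand", "data": {"rows": [[[5, -1.4, 20], [0, 0, -0.06], 64], [[0, 0, 40], [0, 0, 0], 64], [[0, 0, 0], [0, 0, 0], 64], [[0, 0, 0], [0, 0, 0], 64]]}}

```text
clock: 11.9
eef_pos: [496.5, 73.6, 95.4]
tool_rot: [-3.141, 0.003, 0.316]
force: [-0.1, -0.2, -0.1]
width: 64.0
gripper_force: 0.0
```

Create mt.py:
```python
from mb import *
st=ctrl.read_state(); im=ctrl.get_image('wrist'); cv2.imwrite('pics/w7.png',im)
json.dump({k:np.asarray(v).tolist() for k,v in st.items()},open('st7.json','w'))
T=[np.array(p)/1.5625-.2 for p in((361,248),(431,247),(430,313),(362,310))]
C6,k6,Q6,_,_=quad('pics/w6.png','st6.json',T,34)
C7=cam('wrist',st); T7=[np.array(proj(C7,q)) for q in Q6]
C,k,Q,L,A=quad('pics/w7.png','st7.json',T7,34,5)
print([x.round(1).tolist() for x in T7],[x.round(1).tolist() for x in k],Q.mean(0).round(1),L,A)
for a,b in zip(k6,k):
    p,e=tri(ray(C6,*a),ray(C7,*b));print(p.round(1),e.round(1))
```

```bash
python3 mt.py
```

```text
[[228.8, 179.2], [284.6, 178.8], [282.7, 230.3], [228.7, 230.7]] [[228.89999389648438, 178.0], [285.3999938964844, 179.89999389648438], [282.8999938964844, 230.1999969482422], [229.89999389648438, 232.60000610351562]] [498.6  72.7  34. ] [np.float64(43.4), np.float64(42.6), np.float64(43.4), np.float64(46.3)] [np.float64(-73.9), np.float64(-162.5), np.float64(111.1), np.float64(17.5)]
[510.3 100.3  22.4] 0.2
[528.2  60.7  44.7] 0.1
[485.1  45.8  34. ] 0.2
[475.9  87.5  46.9] 0.8
```

{"op": "step_hand", "data": {"rows": [[[0, 0, 30], [0, 0, 0], 64], [[0, 0, 25], [0, 0, 0], 64], [[0, 0, 12], [0, 0, 0], 64], [[0, 0, 0], [0, 0, 0], 64]]}}

```text
clock: 12.35
eef_pos: [497.5, 73.0, 28.8]
tool_rot: [-3.141, 0.001, 0.315]
force: [-0.8, -0.1, 0.1]
width: 64.3
gripper_force: 0.0
```

{"op": "step_hand", "data": {"rows": [[[0, 0, 4], [0, 0, 0], 64], [[0, 0, 2], [0, 0, 0], 64], [[0, 0, 0], [0, 0, 0], 64]]}}

```text
clock: 12.65
eef_pos: [498.2, 72.9, 23.5]
tool_rot: [3.141, -0.001, 0.315]
force: [-0.1, -0.6, -0.3]
width: 63.9
gripper_force: 0.0
```

{"op": "step_hand", "data": {"rows": [[[0, 0, 1.5], [0, 0, 0], 52], [[0, 0, 0], [0, 0, 0], 46], [[0, 0, 0], [0, 0, 0], 40], [[0, 0, 0], [0, 0, 0], 40], [[0, 0, 0], [0, 0, 0], 40], [[0, 0, 0], [0, 0, 0], 40]]}}

```text
clock: 13.25
eef_pos: [498.2, 72.7, 22.4]
tool_rot: [3.141, -0.001, 0.315]
force: [-1.6, -0.9, 10.5]
width: 42.2
gripper_force: 64.7
```

{"op": "step_hand", "data": {"rows": [[[0, 0, -3], [0, 0, 0], 40], [[0, 0, -6], [0, 0, 0], 40], [[0, 0, -20], [0, 0, 0], 40], [[0, 0, -40], [0, 0, 0], 40], [[0, 0, -40], [0, 0, 0], 40], [[0, 0, 0], [0, 0, 0], 40]]}}

```text
clock: 13.85
eef_pos: [500.9, 73.5, 134.9]
tool_rot: [3.141, -0.009, 0.315]
force: [1.7, 1.1, -0.9]
width: 42.6
gripper_force: 61.5
```

{"op": "step_hand", "data": {"rows": [[[-20, 20, -5], [0, 0, 0], 40], [[-30, 30, -5], [0, 0, 0], 40], [[-30, 30, 0], [0, 0, 0], 40], [[-30, 30, 0], [0, 0, 0], 40], [[-30.6, 27.7, 0], [0, 0, 0], 40], [[0, 0, 0], [0, 0, 0.115], 40], [[0, 0, 0], [0, 0, 0.115], 40], [[0, 0, 0], [0, 0, 0.115], 40], [[0, 0, 0], [0, 0, 0], 40], [[0, 0, 0], [0, 0, 0], 40]]}}

```text
clock: 14.85
eef_pos: [406.2, -101.4, 140.0]
tool_rot: [-3.142, 0.001, -0.027]
force: [-0.1, 0.8, -1.4]
width: 42.3
gripper_force: 61.5
```

Run:
```python
from mb import *
st=ctrl.read_state(); im=ctrl.get_image('wrist'); cv2.imwrite('pics/w8.png',im)
json.dump({k:np.asarray(v).tolist() for k,v in st.items()},open('st8.json','w'))
C=cam('wrist',st); u,v=proj(C,(447,-101,44)); print(u,v)
u,v=int(u),int(v);print(im[v-40:v+41:10,u-80:u+81:10].mean(2).astype(int)); print(im[v,u],im[v-60,u-60],im[v-60,u])
lab=cv2.cvtColor(im,cv2.COLOR_BGR2LAB).astype(int); m=((lab[...,2]<128)&(lab[...,0]>60)).astype(np.uint8)*255
m=cv2.morphologyEx(m,cv2.MORPH_OPEN,np.ones((5,5)))
for c in cv2.findContours(m,0,2)[0]:
    if 800<cv2.contourArea(c)<20000: print(cv2.contourArea(c),cv2.minAreaRect(c),cv2.approxPolyDP(c,5,True).reshape(-1,2).tolist())
```

```text
253.0037100638485 149.11415155533814
[[191 188 187 180 175  94  84  98 104 102 106 106 178 189 219 224 172]
 [185 188 186 184 138 152 166 160 160 170 162 162 121 191 215 222 148]
 [185 186 186 189 145 159 163 157 157 154  95 101 109 119 142 146 143]
 [183 186 191 190 134 156 161 142 156 153 102  97 119 122 143 147 139]
 [184 185 190 187 132 168 172 173 166  99 100  99 121 124 143 147 144]
 [189 184 183 187 161 152 148 145 121  94  94  90 126 132 144 149  41]
 [189 184 184 184 157 150 143  92  96  97  99  99 144 145 148 146  41]
 [198 195 205 211 157  92 164  93  97  95  92  92 145 145 150 147  40]
 [214 218 220 223 222 224 224 227 149 149 142 124 145 147 150 150  41]]
[172 167 161] [175 192 197] [166 183 186]
5815.5 ((251.52191162109375, 148.40821838378906), (79.39000701904297, 77.53943634033203), 2.12109637260437) [[215, 109], [214, 184], [286, 188], [292, 113]]
8500.0 ((55.49999237060547, 98.49998474121094), (110.99998474121094, 124.99998474121094), 0.0) [[0, 39], [0, 62], [10, 55], [24, 82], [0, 90], [0, 161], [32, 150], [28, 138], [39, 148], [33, 128], [48, 130], [58, 144], [111, 126], [78, 43], [29, 59], [18, 46], [20, 62], [9, 36], [5, 44]]
```

The colour mask isolates the table top as one square of about 75 px. Next: fit its sides, then take a second view for the height.

Create tt.py:
```python
from mb import *
def top(f,stf,z=44,guess=(447,-101)):
    im=cv2.imread(f);C=cam('wrist',json.load(open(stf)));u,v=proj(C,(*guess,z))
    lab=cv2.cvtColor(im,cv2.COLOR_BGR2LAB).astype(int); m=((lab[...,2]<128)&(lab[...,0]>60)).astype(np.uint8)*255
    m=cv2.morphologyEx(m,cv2.MORPH_OPEN,np.ones((5,5)))
    c=max((c for c in cv2.findContours(m,0,1)[0] if cv2.pointPolygonTest(c,(u,v),False)>=0),key=cv2.contourArea)
    B=cv2.approxPolyDP(cv2.convexHull(c),7,True).reshape(-1,2).astype(float)
    if len(B)!=4: B=cv2.boxPoints(cv2.minAreaRect(c))
    B=np.array(sorted(B,key=lambda p:np.arctan2(*(p-B.mean(0))[::-1])))  # TL,TR,BR,BL
    P=c.reshape(-1,2).astype(np.float32);E=[]
    for i in range(4):
        p,q=B[i],B[(i+1)%4];L=np.linalg.norm(q-p);d=(q-p)/L;t=(P-p)@d;n=np.abs((P-p)@[-d[1],d[0]])
        S=P[(t>.12*L)&(t<.88*L)&(n<5)];l=cv2.fitLine(S,cv2.DIST_HUBER,0,.01,.01).ravel();E.append((l[2:],l[:2]))
    k=[cross(E[i-1],E[i]) for i in range(4)];Q=np.array([plane(C,*x,z) for x in k])
    L=[np.linalg.norm(Q[(i+1)%4]-Q[i]).round(1).item() for i in range(4)]
    A=[((np.arctan2(*(Q[(i+1)%4]-Q[i])[1::-1])+np.pi/4)%(np.pi/2)-np.pi/4).round(3).item() for i in range(4)]
    return C,k,Q,L,A
def show(n):
    r=top(f'pics/w{n}.png',f'st{n}.json');print(n,[x.round(1).tolist() for x in r[1]],Q(r),r[3],r[4],np.mean(r[4]).round(3));return r
Q=lambda r:r[2].mean(0).round(1).tolist()
def snap(n):
    st=ctrl.read_state(); cv2.imwrite(f'pics/w{n}.png',ctrl.get_image('wrist'));json.dump({k:np.asarray(v).tolist() for k,v in st.items()},open(f'st{n}.json','w'))
```

```text
(no output)
```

{"op": "step_hand", "data": {"rows": [[[0, 30, -15], [0, 0, 0], 40], [[0, 40, -15], [0, 0, 0], 40], [[0, 0, 0], [0, 0, 0], 40], [[0, 0, 0], [0, 0, 0], 40]]}}

```text
clock: 15.3
eef_pos: [404.3, -172.5, 170.4]
tool_rot: [3.141, -0.0, -0.032]
force: [0.1, 0.4, -1.8]
width: 42.2
gripper_force: 61.6
```

Run:
```python
from tt import *
snap(9); a=show(8);b=show(9)
for x,y in zip(a[1],b[1]):
    p,e=tri(ray(a[0],*x),ray(b[0],*y));print(p.round(1),e.round(1))
```

```text
8 [[214.0, 108.5999984741211], [292.8999938964844, 111.69999694824219], [287.1000061035156, 187.6999969482422], [214.0, 185.5]] [446.3, -100.1, 44.0] [65.7, 66.4, 66.2, 66.8] [-0.065, -0.062, -0.059, -0.07] -0.064
9 [[141.6999969482422, 109.4000015258789], [213.0, 111.30000305175781], [213.0, 179.3000030517578], [147.60000610351562, 177.5]] [446.0, -99.8, 44.0] [67.2, 66.3, 66.4, 66.3] [-0.062, -0.075, -0.062, -0.062] -0.065
[481.5 -70.   47.7] 0.5
[ 477.2 -135.3   41.9] 0.3
[ 411.2 -130.8   44.8] 0.2
[415.5 -65.1  45.7] 0.1
```

Table centre is (446.1, -100.0), yaw -0.064, and the height triangulates to about 45 (44 given). Now I'll check how the held block sits in the gripper, using the same camera so its bias cancels.

Run:
```python
from tt import *
st=json.load(open('st9.json'));C=cam('wrist',st);im=cv2.imread('pics/w9.png');g=gray('pics/w9.png')
Rt=R.from_euler('xyz',st['tool_rot']).as_matrix();w=lambda x,y,z:Rt@[x,y,z]+st['eef_pos']
def prof(pts):
    uv=np.array([proj(C,w(*p)) for p in pts],np.float32)
    return cv2.remap(g,uv[:,0],uv[:,1],cv2.INTER_LINEAR).ravel().astype(int),uv
for y in(-8,0,8):
    p,uv=prof([(x,y,-11.6) for x in np.arange(8,41,1.)]);print('x8..40 y',y,p.tolist(),uv[0],uv[-1])
for x in(14,17,20):
    p,uv=prof([(x,y,-11.6) for y in np.arange(-34,35,2.)]);print('y-34..34 x',x,p.tolist())
```

```text
x8..40 y -8 [150, 154, 150, 148, 149, 149, 146, 147, 148, 146, 146, 149, 152, 150, 87, 84, 81, 84, 153, 229, 232, 232, 232, 233, 232, 232, 233, 234, 233, 232, 232, 232, 232] [240.91972 243.31737] [240.04704 185.94176]
x8..40 y 0 [151, 153, 151, 152, 153, 151, 150, 149, 150, 148, 149, 148, 151, 148, 85, 82, 82, 81, 142, 156, 187, 226, 232, 232, 233, 232, 232, 232, 232, 232, 231, 226, 167] [255.9005  243.32343] [256.1256  185.94388]
x8..40 y 8 [150, 149, 148, 149, 151, 150, 149, 149, 150, 150, 150, 151, 151, 147, 87, 83, 83, 80, 105, 106, 112, 120, 128, 127, 127, 128, 77, 110, 81, 86, 133, 136, 143] [270.88028 243.32063] [272.20288 185.9472 ]
y-34..34 x 14 [232, 230, 229, 202, 194, 186, 147, 149, 148, 149, 149, 150, 147, 146, 148, 149, 149, 150, 153, 150, 151, 149, 149, 149, 149, 150, 150, 129, 88, 91, 91, 93, 94, 91, 91]
y-34..34 x 17 [209, 225, 221, 229, 230, 219, 149, 150, 149, 153, 152, 151, 147, 146, 146, 149, 150, 148, 151, 149, 150, 150, 149, 148, 150, 150, 150, 146, 96, 91, 92, 93, 93, 93, 93]
y-34..34 x 20 [145, 142, 149, 182, 213, 212, 231, 157, 150, 152, 151, 153, 151, 152, 151, 151, 148, 151, 150, 152, 152, 151, 150, 152, 150, 151, 151, 128, 101, 91, 92, 91, 92, 93, 92]
```

Held block reads centred at tool (-0.4, -1.0) in the camera's terms and is square to the tool. The TCP target is therefore (446.5, -101.0) at yaw -0.064.

{"op": "step_hand", "data": {"rows": [[[0, 0, 0], [0, 0, 0.032], 40], [[12.5, -25, 0], [0, 0, 0], 40], [[12.5, -25, 10], [0, 0, 0], 40], [[12.5, -24.1, 20], [0, 0, 0], 40], [[0, 0, 30], [0, 0, 0], 40], [[0, 0, 30], [0, 0, 0], 40], [[0, 0, 15], [0, 0, 0], 40], [[0, 0, 0], [0, 0, 0], 40], [[0, 0, 0], [0, 0, 0], 40]]}}

```text
clock: 16.25
eef_pos: [446.4, -99.1, 65.2]
tool_rot: [-3.141, 0.001, -0.061]
force: [1.1, -0.1, -1.6]
width: 42.5
gripper_force: 61.6
```

{"op": "step_hand", "data": {"rows": [[[0, 1.9, 5], [0, 0, 0.003], 40], [[0, 0, 8], [0, 0, 0], 40], [[0, 0, 4], [0, 0, 0], 40], [[0, 0, 0], [0, 0, 0], 40], [[0, 0, 0], [0, 0, 0], 40]]}}

```text
clock: 16.75
eef_pos: [446.4, -101.9, 48.3]
tool_rot: [-3.142, 0.0, -0.065]
force: [-0.8, -0.4, -1.8]
width: 42.3
gripper_force: 61.6
```

Run:
```python
from tt import *
snap(10)
for i in range(3):
    st=ctrl.read_state();print(st['eef_pos'].round(2),st['tool_rot'].round(4))
    ctrl.get_image('side')
```

```text
[ 446.46 -101.89   48.4 ] [-3.1416e+00 -1.0000e-04 -6.5300e-02]
[ 446.56 -101.9    48.47] [-3.1416e+00 -4.0000e-04 -6.5300e-02]
[ 446.54 -101.91   48.48] [ 3.1416e+00 -4.0000e-04 -6.5300e-02]
```

{"op": "step_hand", "data": {"rows": [[[0, -0.9, 0], [0, 0, 0], 40], [[0, 0, 0], [0, 0, 0], 40], [[0, 0, 0], [0, 0, 0], 40]]}}

```text
clock: 17.25
eef_pos: [446.5, -100.9, 48.4]
tool_rot: [3.142, -0.0, -0.065]
force: [-0.6, -0.1, -1.6]
width: 42.4
gripper_force: 61.6
```

Run:
```python
from tt import *
snap(11)
st=json.load(open('st11.json'));C=cam('wrist',st);lab=cv2.cvtColor(cv2.imread('pics/w11.png'),cv2.COLOR_BGR2LAB).astype(np.float32)
Rt=R.from_euler('xyz',st['tool_rot']).as_matrix();e=np.array(st['eef_pos'])
def prof(P,z):
    W=[Rt@[x,y,0]+e for x,y in P]; uv=np.array([proj(C,(*p[:2],z)) for p in W],np.float32)
    v=cv2.remap(lab,uv[:,0],uv[:,1],cv2.INTER_LINEAR).reshape(-1,3);return v[:,0].astype(int).tolist(),v[:,2].astype(int).tolist()
zt=e[2]+11.6
for y in(-12,0,12): print('block x15..26',y,prof([(x,y) for x in np.arange(15,27,1.)],zt)[0])
for x in(15,17): print('block y-27..-17 / 17..27',prof([(x,y) for y in np.arange(-27,-16,1.)],zt)[0],prof([(x,y) for y in np.arange(17,28,1.)],zt)[0])
for y in(-15,0,15): print('table x28..40',y,prof([(x,y) for x in np.arange(28,41,1.)],44))
for x in(26,30): print('table y-40..-28 / 28..40',prof([(x,y) for y in np.arange(-40,-27,1.)],44),prof([(x,y) for y in np.arange(28,41,1.)],44))
print(e)
```

```text
block x15..26 -12 [150, 151, 151, 153, 150, 153, 144, 85, 86, 82, 84, 93]
block x15..26 0 [150, 149, 149, 149, 147, 150, 142, 85, 85, 82, 84, 94]
block x15..26 12 [149, 149, 148, 148, 148, 151, 144, 86, 85, 85, 83, 98]
block y-27..-17 / 17..27 [90, 91, 90, 99, 146, 146, 147, 149, 149, 149, 150] [150, 151, 151, 134, 96, 97, 98, 99, 98, 96, 95]
block y-27..-17 / 17..27 [121, 92, 93, 91, 146, 148, 147, 150, 149, 150, 150] [152, 150, 150, 146, 89, 92, 91, 94, 95, 93, 95]
table x28..40 -15 ([133, 152, 147, 143, 140, 99, 48, 53, 51, 79, 124, 122, 121], [125, 125, 125, 126, 126, 126, 126, 126, 126, 130, 134, 134, 133])
table x28..40 0 ([96, 94, 95, 98, 96, 72, 52, 53, 50, 65, 69, 73, 73], [124, 124, 123, 123, 124, 126, 127, 127, 126, 128, 129, 129, 129])
table x28..40 15 ([92, 93, 94, 96, 95, 74, 53, 52, 49, 92, 119, 118, 118], [124, 124, 124, 123, 124, 126, 126, 126, 125, 131, 135, 135, 135])
table y-40..-28 / 28..40 ([194, 155, 124, 125, 126, 114, 146, 149, 147, 146, 146, 148, 149], [136, 134, 134, 134, 134, 130, 123, 124, 124, 124, 124, 124, 124]) ([99, 96, 96, 97, 96, 106, 118, 117, 120, 123, 125, 128, 131], [125, 125, 125, 125, 125, 131, 134, 133, 134, 134, 134, 134, 135])
table y-40..-28 / 28..40 ([196, 138, 127, 126, 126, 125, 143, 149, 151, 155, 154, 153, 153], [136, 134, 134, 134, 134, 130, 124, 124, 125, 125, 124, 125, 125]) ([101, 99, 99, 99, 96, 96, 118, 118, 121, 121, 124, 126, 129], [126, 126, 125, 126, 125, 131, 134, 133, 133, 133, 134, 134, 134])
[ 446.53031064 -100.91589579   48.39061982]
```

The block is 0.6 mm off in tool y and 0.5 mm off in x, and its edges are parallel to the table's. I'll correct that and lower gently.

{"op": "step_hand", "data": {"rows": [[[-0.5, 0.6, 1], [0, 0, 0], 40], [[0, 0, 1], [0, 0, 0], 40], [[0, 0, 1], [0, 0, 0], 40], [[0, 0, 1], [0, 0, 0], 40], [[0, 0, 0], [0, 0, 0], 40], [[0, 0, 0], [0, 0, 0], 40]]}}

```text
clock: 17.9
eef_pos: [445.9, -101.5, 44.3]
tool_rot: [-3.142, 0.0, -0.065]
force: [-0.0, 0.3, -1.4]
width: 42.6
gripper_force: 61.6
```

{"op": "step_hand", "data": {"rows": [[[0, 0, 0.5], [0, 0, 0], 40], [[0, 0, 0.5], [0, 0, 0], 40], [[0, 0, 0], [0, 0, 0], 40]]}}

```text
clock: 18.2
eef_pos: [445.9, -101.5, 43.3]
tool_rot: [-3.142, 0.0, -0.065]
force: [0.3, -0.8, -1.4]
width: 42.2
gripper_force: 61.6
```

{"op": "step_hand", "data": {"rows": [[[0, 0, 0.5], [0, 0, 0], 40], [[0, 0, 0], [0, 0, 0], 40]]}}

```text
clock: 18.4
eef_pos: [445.9, -101.5, 42.8]
tool_rot: [-3.142, 0.0, -0.065]
force: [0.2, -0.3, -1.2]
width: 42.5
gripper_force: 61.6
```

{"op": "step_hand", "data": {"rows": [[[0, 0, 0.5], [0, 0, 0], 40], [[0, 0, 0], [0, 0, 0], 40]]}}

```text
clock: 18.6
eef_pos: [446.0, -101.5, 42.5]
tool_rot: [3.142, -0.0, -0.065]
force: [-0.6, -0.2, 2.2]
width: 41.8
gripper_force: 63.8
```

{"op": "step_hand", "data": {"rows": [[[0, 0, 0.4], [0, 0, 0], 40], [[0, 0, 0], [0, 0, 0], 40]]}}

```text
clock: 18.8
eef_pos: [446.0, -101.5, 42.5]
tool_rot: [3.142, -0.001, -0.065]
force: [-0.6, 0.4, 6.9]
width: 42.3
gripper_force: 66.9
```

{"op": "step_hand", "data": {"rows": [[[0, 0, 0.4], [0, 0, 0], 40], [[0, 0, 0], [0, 0, 0], 40]]}}

```text
clock: 19.0
eef_pos: [446.0, -101.5, 42.5]
tool_rot: [3.141, -0.001, -0.065]
force: [-1.4, 0.5, 12.3]
width: 42.3
gripper_force: 69.6
```

Contact at TCP 42.5, as expected. I'll relieve the pressure, open evenly, then rise straight up and check.

{"op": "step_hand", "data": {"rows": [[[0, 0, -0.8], [0, 0, 0], 40], [[0, 0, 0], [0, 0, 0], 44], [[0, 0, 0], [0, 0, 0], 46], [[0, 0, 0], [0, 0, 0], 50], [[0, 0, 0], [0, 0, 0], 56], [[0, 0, 0], [0, 0, 0], 62], [[0, 0, 0], [0, 0, 0], 62]]}}

```text
clock: 19.7
eef_pos: [445.9, -101.5, 42.3]
tool_rot: [-3.142, 0.0, -0.065]
force: [-0.5, -0.5, 0.3]
width: 62.1
gripper_force: 0.0
```

{"op": "step_hand", "data": {"rows": [[[0, 0, -10], [0, 0, 0], 62], [[0, 0, -30], [0, 0, 0], 62], [[0, 0, -40], [0, 0, 0], 62], [[-25, 0, -30], [0, 0, 0], 62], [[-15, 0, 0], [0, 0, 0], 62], [[0, 0, 0], [0, 0, 0], 62], [[0, 0, 0], [0, 0, 0], 62]]}}

```text
clock: 20.4
eef_pos: [406.7, -99.0, 152.7]
tool_rot: [3.141, -0.001, -0.065]
force: [0.5, 0.3, -0.1]
width: 62.2
gripper_force: 0.0
```

Run:
```python
from tt import *
snap(12)
C=cam('wrist',json.load(open('st12.json')))
a=.065;r=np.array([[np.cos(a),np.sin(a)],[-np.sin(a),np.cos(a)]]);c0=np.array([446,-100.5])
q=lambda h,z:[np.array(proj(C,(*(c0+r@p),z))) for p in h*np.array([[1,1],[1,-1],[-1,-1],[-1,1]])]
for h,z in((22,54),(34,44)):
    _,k,Q,L,A=quad('pics/w12.png','st12.json',q(h,z),z,4);print(Q.mean(0).round(1),L,A)
try: show(12)
except Exception as x: print(x)
```

```text
[446.2 -99.6  54. ] [np.float64(43.0), np.float64(44.0), np.float64(44.9), np.float64(44.0)] [np.float64(-93.7), np.float64(177.5), np.float64(86.3), np.float64(-5.0)]
[446.9 -99.7  44. ] [np.float64(68.7), np.float64(66.8), np.float64(68.5), np.float64(70.1)] [np.float64(-96.5), np.float64(176.8), np.float64(86.3), np.float64(-3.2)]
12 [[215.0, 110.0], [290.6000061035156, 110.0], [287.6000061035156, 183.0], [218.1999969482422, 183.0]] [446.6, -99.9, 44.0] [66.3, 66.6, 65.9, 66.6] [-0.065, -0.067, -0.065, -0.062] -0.065
```

The block sits at (446.2, -99.6) on a table centred at (446.6, -99.8). Both are at yaw -0.065, and the gripper is clear.

```bash
python3 -c "
from cell import ctrl
print(ctrl.finish_job())"
```

```text
the job is handed in; nothing more can be done
None
```

The job is handed in at about 20 s of the 56 s: the clamp was pushed open to its stop, and the block was slid out, picked up and set down same face up, within about 0.5 mm of the table's middle and parallel to its sides; I did not recheck the clamp or the bystanders at the end, but nothing went near them after that.

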